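# Re-tension the cam clamp on a separation cartridge

## Task

The cartridge in the sloped station is loose under its cam clamp. Flip the cam lever up to its open stop, tighten the bar-shaped adjusting nut clockwise while the lever stands open, then flip the lever fully down flat again; set the nut so that the lever begins to bite about half-way down and so clamps the cartridge firmly but not overtight. Do not knock the vials on the station, nor the vial rack and the bottle beside it.

Things in the scene. Friction and masses are not known exactly. Their poses are not given: they have to be found in the camera images.
- console: fixed beige station, 215 deep x 270 wide x 148 mm high; origin: centre of its underside, x axis to its rear, y to its left, z up. Its deck slopes 30 degrees, facing its front (-x) and up; the cam clamp stands on the deck. Its flat rear ledge, 148 mm high, carries two loose vials
- lever_pivot (a point): pivot of the cam lever, on the yoke, 28 mm above its top face; axes as the yoke's (clamp frame). The lever turns about the clamp's x axis through this point. It sinks along -z with the yoke, 1.6 mm per rad of nut
- lever_tip (a point): free end of the lever, a dark steel bar of 14 x 14 mm section; this point is on its centre line, 120 mm along the bar from the pivot and 3 mm off it (above when shut). It can be pinched by its two sides (along the clamp's x) and led round in an arc (it slips some 15 mm back in the pinch), or pushed. Shut, it lies along the clamp's -y, 4 mm above the nut's top; open, it stands along +z leaning 10 degrees to +y
- lever (a joint): cam lever angle q, rad: 0 shut flat, 1.75 open stop. Light when unloaded (friction 0.06 N m), stays put. Its cam bears on the cartridge's sprung head (about 45 N per mm, cam friction 0.1); opening lifts the cam by 10 mm x (cos 0.2 - cos(q - 0.2)). Over-centre below 0.2 rad. A bite (3 N at its end while it moves down) felt at 0.9 rad, half-way, gives about 125 N when shut
- nut_grip (a point): adjusting nut: black bar-shaped knob 60 long x 18 thick, its top 20 mm above the yoke's top face, 100 mm from the lever pivot towards the clamp's -y; this point is on its axis, 10 mm above the yoke's top face. Its frame turns with the nut: x along the 60 mm bar, y across the 18 mm, z the clamp's normal
- nut (a joint): nut angle, rad, grows clockwise seen from above (tightens); the bar lies along the clamp's x at 0. 1 rad lowers yoke, lever and cam by 1.6 mm. Stiff: 0.6 N m. Starts between 0 and 0.6; the right value lies between 1.4 and 4.8 and is known only by feel, since the height of the cartridge's sprung head varies
- cartridge: pale cartridge 100 x 72 x 20 mm fixed on the deck, with a raised block carrying a steel sprung pressure head (26 x 48 mm) some 68 mm above the deck, under the cam; the head's height above the deck varies by some mm; origin: centre of its underside
- vial_a: loose capped vial 27 mm across, 44 mm high, on the rear ledge; origin: underside
- vial_b: like vial_a
- vial_rack: loose clear rack of small vials, 85 x 125 x 45 mm, to the left of the station; origin: underside
- buffer_bottle: loose bottle, 60 mm across, 130 mm high, to the right of the station; origin: underside
- yoke: aluminium frame of the clamp, 205 long (y) x 46 (x) x 12 mm, across the deck on a stud and a column; origin: 16 mm below its top face, at its middle. Its frame is the clamp frame and never turns: z the deck's normal (30 degrees from vertical, towards the station's front), x up the slope, y to the station's left. It carries lever and nut

How it is judged:
By the outcome, as a careful person would: the job done as asked, in the order asked, and still so for the second after the job is handed in, with the robot touching nothing.
It also fails if it takes over 72 s, if anything falls off the work surface, if the arm or the gripper's body presses on something with over 40 N, if the wrist force passes 120 N, or if a joint passes its speed limit or range.

## Robot

A 6-joint arm with a two-finger parallel gripper is mounted at the origin on the work surface. World frame = base frame: x ahead of the robot, y to its left, z up, the work surface at z = 0. Lengths are in m, angles in rad, forces in N, time in s.
With the tool pointing down it reaches from about 0.325 to 0.75 m from the base axis. Payload 7.6 kg.
Tool frame: the origin (TCP) lies on the centre line of the jaws, within the pads' length; the fingertips stand 14 mm ahead of it and the grasp point (between the pads) lies 5 mm behind it; z points along the fingers, y is the line along which they close (so a half turn about z gives the same grasp; the last joint's range is limited). The gripper opens to 85 mm and grips with 20 to 120 N. Pads are 22 mm wide; open, the fingers measure 114 mm over their backs; the gripper's body (76 mm by 85 mm) begins 54 mm behind the grasp point. The pads swing forward as they close: fully open they stand 13 mm farther back than shut.
Start: joints at [-1.242, 0.052, 1.401, -0, 1.689, -0.07], TCP at [0.204, -0.484, 0.245] pointing down, gripper open.
Joint ranges: [-2.9, 2.9], [-0.91, 2.17], [0.12, 2.37], [-1.06, 4.2], [0.26, 2.73], [-2.93, 2.93]. Speed limits (rad/s): [2.57, 2.57, 3.01, 3.14, 3.14, 3.14].

## Interface

Orientations are given as a unit quaternion [w, x, y, z].
In Python, from station import manip gives the robot as it stands. The module is installed in compiled form; this text tells all that it offers.
- The arm moves only by the tool servo_tool, never from a script. Its argument "targets" is a list of rows, each a list of 3 entries, a list of its own where there are three numbers: the shift along the tool's x, y, z as a fraction of full scale, then the turn, a rotation vector about the tool's x, y, z as a fraction of full scale, then the closure, from 0 (fully open) to 1 (shut). In form: [[[tx, ty, tz], [ax, ay, az], fingers], ...]. A call has 1 to 12 rows; each row shifts and turns the commanded pose from where the row before left it, along the tool's axes as they then stand; what a row does not reach is not made up. Full scale, the value 1, is 4 cm for a shift and 8 degrees for a turn. A row lasts 1/10 s, in which the tool goes at most 50 mm and 8.59 degrees, less where a joint would pass 70% of its speed; a pose out of reach is approached as far as the arm can. A call with a number of a shift or a turn outside -1 to 1 is refused whole. A call with a gripper value outside its range is refused whole. The fingers move at their own pace and stop on an object; "newtons" is the grip in N (left out, the last holds). Time passes only in rows, so rows that do not move let the fingers close. It gives the time, the measured TCP pose, the force, the opening and the grip force at its end, in the units of the state.
- manip.state(): the state, without advancing time (a new reading comes with each control period).
- manip.snapshot(name): name is "side" or "top" or "wrist"; returns (picture, depth): 480x640x3 uint8, blue, green, red; 480x640 float32, m along the optical axis (not along the pixel's ray), 0 where there is no reading.
- manip.camera_model(name): a dict with "fx", "fy", "cx", "cy" (pixels), "rvec" (rotation vector, rad) and "tvec" (3), from world to camera coordinates, as OpenCV has them. Camera axes: x right, y down, z forward; pixel columns grow to the right and rows downward; lengths in m; the calibration is good to about 2 mm. The wrist camera is an equidistant fisheye: a pixel r from the principal point sees the ray r / f radians off the axis. A picture is of the moment at which its call begins: read the wrist's pose just before it. camera_model takes no time and is no camera call; for the wrist camera it gives the pose at the moment of the call.
- manip.sign_off(): hands the job in; it is judged then, once.
The state is a dict: "time": time; "q": joint angles; "joint_velocities": joint speeds; "joint_efforts": joint torques, N m; "ee_pos": TCP position; "orientation": TCP orientation; "contact_force": force on the tool from outside, world axes, zero at the start; "wrist_torque": the same for the moment, N m; "opening": opening from 0.0 (shut) to 1.0 (fully open); "grip_force": force on a finger pad.
Only numpy, scipy, OpenCV 4.12 (cv2) and the standard library are available. Lean on these libraries where they do the work, as an engineer would, in place of code of your own. Each camera call takes 0.05 s, during which the arm holds its last target. There are 200 camera calls.

## Working session

There is one attempt and no reset: what is moved stays moved. The work goes in short steps, Python scripts to look and compute and a tool call to move; the robot and the scene stay as the last step left them, time stands still between calls to the robot, and variables do not carry over. Pictures are saved under pics/ and viewed, at most 10 in all, crops included, and the job is handed in when it is done.

Besides the shell and the picture viewer there is one more tool, called after "Call:" by a JSON object that holds its "api" and its "payload", one argument or row to a line. servo_tool: Moves the arm, as the interface text tells. Shift numbers are shares of 4 cm and turn numbers shares of 8 degrees, none past 1 either way. Its arguments: {"type":"object","properties":{"targets":{"type":"array"},"newtons":{"type":"number"}},"required":["targets"]}

```bash
mkdir -p pics
cat > h.py <<'E'
import numpy as np, cv2
from station import manip
from scipy.spatial.transform import Rotation as R
def snap(n):
    m=manip.camera_model(n); im,d=manip.snapshot(n); return im,d,m
def pts(d,m):
    Rm=cv2.Rodrigues(np.array(m['rvec'],float))[0]; t=np.array(m['tvec'],float).ravel()
    v,u=np.mgrid[:d.shape[0],:d.shape[1]]
    c=np.stack([(u-m['cx'])/m['fx']*d,(v-m['cy'])/m['fy']*d,d],-1)
    return (c-t)@Rm
def Rt():
    s=manip.state(); w,x,y,z=s['orientation']; return np.array(s['ee_pos']),R.from_quat([x,y,z,w])
E
python3 - <<'E'
from h import *
print(manip.state())
for n in('side','top'):
    im,d,m=snap(n); cv2.imwrite(f'pics/{n}0.png',im); np.savez(f'{n}0.npz',im=im,d=d,p=pts(d,m)); print(n,m,(d>0).mean())
E
```

```text
{'time': 0.0, 'q': array([-1.24226214e+00,  5.28255846e-02,  1.40178788e+00, -4.86876784e-05,
        1.68862905e+00, -7.02788110e-02]), 'joint_velocities': array([ 0.00030762, -0.00070685,  0.00045773, -0.00040736, -0.0017204 ,
       -0.00035256]), 'joint_efforts': array([ 6.13817410e-04, -3.81662357e+01, -3.60187376e+01, -4.50991581e-05,
        6.07378373e-03, -2.51144240e-05]), 'ee_pos': array([ 0.20379064, -0.48349965,  0.2444464 ]), 'orientation': array([-8.14953286e-04,  9.80184545e-01,  1.98084773e-01, -1.30202207e-04]), 'contact_force': array([ 0.51182117, -0.36429686,  0.51810618]), 'wrist_torque': array([-0.00800846,  0.00731547,  0.01054218]), 'grip_force': 0.0, 'opening': 0.9975328302965193}
side {'fx': 586.9457051599232, 'fy': 586.9457051599232, 'cx': 330.1258535248444, 'cy': 241.91468100139312, 'rvec': array([ 0.2883336 , -2.71203974,  1.40266624]), 'tvec': array([0.63426133, 0.18513953, 1.03126765])} 0.9960970052083333
top {'fx': 580.1913772720338, 'fy': 580.1913772720338, 'cx': 324.05322455500567, 'cy': 249.8569920970346, 'rvec': array([ 2.01398092, -2.21781464,  0.23529241]), 'tvec': array([0.09868488, 0.66064229, 1.13366735])} 0.9959375
```

View pics/side0.png

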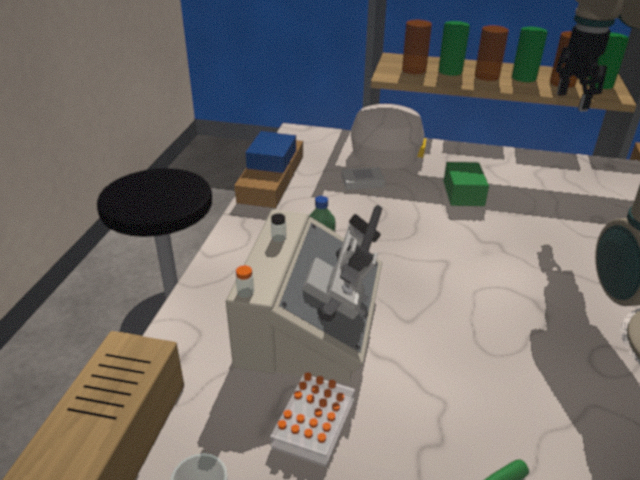

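View pics/top0.png

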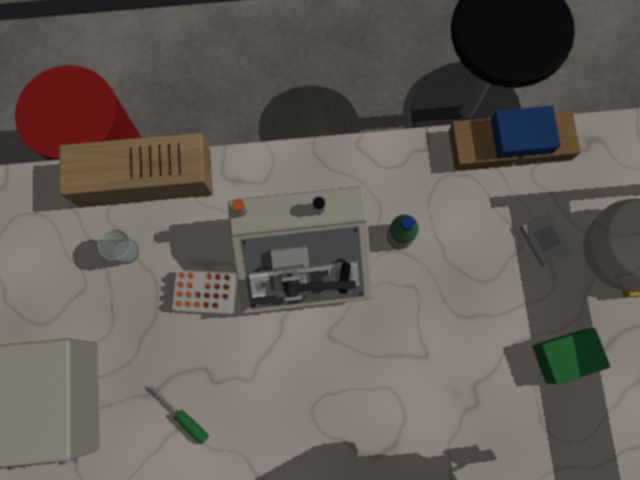

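The side view shows the station with the lever near (375,225), the nut at (363,228), and vials at (244,278) and (278,228). In the top view the ledge spans (232,205)-(365,215), the yoke runs along row ~280, the lever's free end is near (352,285), the nut at (345,275), the rack at (205,292) and the bottle at (404,228).

Run:
```python
from h import *
t=np.load('top0.npz'); s=np.load('side0.npz'); p=t['p']; im=t['im'].astype(int)
box=np.zeros((480,640),bool); box[180:325,222:380]=1
led=box&(abs(p[...,2]-.148)<.006)
r=cv2.minAreaRect(p[led][:,:2].astype(np.float32)); print('ledge',led.sum(),r,cv2.boxPoints(r),np.median(p[led][:,2]))
# deck: plane fit grey-dark interior pixels
for (u,v) in [(262,240),(330,240),(355,245),(290,257)]: print(u,v,p[v,u])
dk=box&(np.mgrid[:480,:640][0]>232)&(np.mgrid[:480,:640][0]<250)&(np.mgrid[:480,:640][1]>252)&(np.mgrid[:480,:640][1]<350)
q=p[dk]; c=q.mean(0); n=np.linalg.svd(q-c)[2][2]; n*=np.sign(n[2]); print('deck n',n,np.degrees(np.arccos(n[2])),c)
# everything above deck in station coordinates
yaw=np.arctan2(-n[1],-n[0]); print('yaw',yaw,np.degrees(yaw))
h=(p-c)@n
mx=np.array([np.cos(np.radians(30))*np.cos(yaw),np.cos(np.radians(30))*np.sin(yaw),.5]);
y=np.array([-np.sin(yaw),np.cos(yaw),0])
for k in range(255,305,5): print(k,[int(1000*x) for x in h[k,240:372:6]])
S=s['p']; hs=(S-c)@n
dark=(s['im'].max(2)<75); 
for k in range(205,320,7): print(k,[int(1000*x) for x in hs[k,300:390:5]])
```

```text
ledge 4764 ((0.6741626858711243, 0.08051655441522598), (0.19880665838718414, 0.26922807097435), 1.0196447372436523) [[ 0.5723796   0.21334036]
 [ 0.5771706  -0.05584506]
 [ 0.7759458  -0.05230725]
 [ 0.77115476  0.21687818]] 0.1468534211705801
262 240 [0.68441461 0.15558098 0.13533983]
330 240 [0.67406876 0.02244344 0.12470273]
355 245 [ 0.66040152 -0.02620191  0.11929106]
290 257 [0.64604252 0.10394089 0.13164702]
deck n [ 0.97113992 -0.09298331  0.21963917] 77.31215954220671 [0.67487983 0.07952458 0.13617404]
yaw 3.0461370703905466 174.5307979517233
255 [-27, -27, -27, -27, -27, -27, -27, -27, -27, -27, -27, -27, -27, -27, -27, -27, -27, -27, -27, -28, -27, -28]
260 [-37, -37, -37, -37, -37, -37, -37, -37, -37, -37, -37, -37, -37, -37, -37, -37, -37, -37, -37, -38, -38, -38]
265 [-47, -47, -47, -47, -47, -47, -47, -47, -46, -46, -46, -47, -48, -45, -45, -45, -45, -44, -44, -45, -48, -48]
270 [-57, -57, -57, -57, -57, -55, -54, -54, -54, -54, -54, -54, -54, -58, -58, -54, -54, -54, -53, -55, -58, -58]
275 [-67, -67, -63, -63, -63, -64, -66, -62, -62, -62, -64, -66, -68, -68, -68, -6
[... 1537 characters left out ...]
2, -9, -19, -26, -33, -40, -47, -59, -64, -73, -80, -87, -94, -102, -108, -116, -125, -134]
282 [-7, -15, -24, -31, -38, -45, -53, -64, -71, -77, -83, -89, -99, -104, -112, -121, -130, -139]
289 [-13, -20, -28, -35, -43, -50, -61, -68, -75, -82, -89, -96, -103, -109, -117, -125, -135, -144]
296 [-18, -25, -31, -39, -46, -54, -61, -72, -79, -86, -93, -100, -106, -113, -121, -130, -139, -148]
303 [-23, -30, -37, -43, -50, -59, -67, -75, -82, -90, -97, -104, -110, -118, -126, -135, -144, -153]
310 [-28, -35, -41, -48, -56, -63, -71, -78, -84, -92, -99, -107, -114, -122, -130, -139, -148, -157]
317 [-33, -39, -46, -53, -60, -67, -75, -81, -88, -96, -103, -111, -118, -126, -134, -144, -152, -161]
```

Run:
```python
import cv2,numpy as np
a=cv2.imread('pics/side0.png')[180:340,260:400]; b=cv2.imread('pics/top0.png')[180:320,225:375]
a=cv2.resize(a,None,fx=3.4,fy=3.4,interpolation=2);b=cv2.resize(b,(400,373),interpolation=2)
o=np.zeros((560,800,3),np.uint8);o[:a.shape[0],:min(400,a.shape[1])]=a[:,:400];o[:373,400:]=b
cv2.imwrite('pics/c.png',np.clip(o*1.6,0,255).astype(np.uint8))
```

```text
(no output)
```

View pics/c.png

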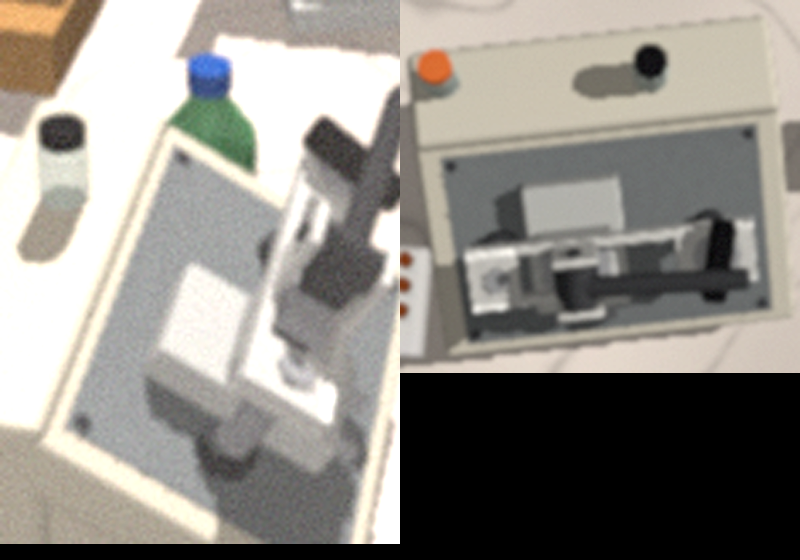

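The crops show the lever shut along the yoke towards the right (−y), the nut's bar across under its end, the post at left, and vials on the ledge. Ledge rows must be restricted; refit.

```bash
cat >> h.py <<'E'
def grid(S,names=('top0','side0')): pass
E
python3 - <<'E'
from h import *
t=np.load('top0.npz'); s=np.load('side0.npz'); p=t['p']; im=t['im'].astype(int)
V,U=np.mgrid[:480,:640]
led=(V>180)&(V<236)&(U>222)&(U<380)&(abs(p[...,2]-.148)<.005)
r=cv2.minAreaRect(p[led][:,:2].astype(np.float32)); print('ledge',led.sum(),r,np.median(p[led][:,2])); print(cv2.boxPoints(r))
w,hh=r[1];yaw=np.radians(r[2]); 
if w>hh: yaw-=np.pi/2
yaw=(yaw+np.pi/4)%(np.pi/2)-np.pi/4; print('yaw deg',np.degrees(yaw))
Rz=R.from_euler('z',yaw); 
Rc=Rz*R.from_euler('y',-30,degrees=True)  # x up slope, z normal
X,Y,Z=Rc.as_matrix().T; print(X,Y,Z)
dk=(V>238)&(V<248)&(U>258)&(U<340)
print('deck spread',np.std(p[dk]@Z), np.median(p[dk]@Z)); z0=np.median(p[dk]@Z)
b=cv2.boxPoints(r); 
def cc(P): 
    q=P@Rc.as_matrix(); q[...,2]-=z0; return q
for nm,D,bx in(('top',t,(232,372,225,318)),('side',s,(295,390,195,345))):
    m=(U>bx[0])&(U<bx[1])&(V>bx[2])&(V<bx[3])
    q=cc(D['p'])[m]; col=D['im'].max(2)[m]
    for lo,hi in((.07,.085),(.085,.097),(.097,.108),(.108,.12),(.12,.14),(.14,.17)):
        k=(q[:,2]>lo)&(q[:,2]<hi)
        for cn,cm in(('dark',col<70),('light',col>=70)):
            kk=k&cm
            if kk.sum()>8: print(nm,lo,cn,kk.sum(),np.percentile(q[kk],[3,50,97],axis=0).round(3).tolist())
np.savez('cl.npz',Rc=Rc.as_matrix(),z0=z0)
E
```

```text
ledge 4285 ((0.7342278361320496, 0.08130935579538345), (0.07847249507904053, 0.2683636546134949), 1.3166686296463013) 0.14688624776497164
[[ 0.69191873  0.21455416]
 [ 0.6980852  -0.05373861]
 [ 0.77653694 -0.05193545]
 [ 0.7703705   0.21635732]]
yaw deg 1.3166686296462995
[0.86579674 0.01989969 0.5       ] [-2.29781802e-02  9.99735967e-01  8.67361738e-19] [-0.49986798 -0.01148909  0.8660254 ]
deck spread 0.0904091101721329 -0.2275982496124134
top 0.07 dark 140 [[0.569, -0.02, 0.07], [0.603, -0.005, 0.082], [0.625, 0.105, 0.085]]
top 0.07 light 72 [[0.588, -0.024, 0.07], [0.617, 0.082, 0.075], [0.62, 0.153, 0.084]]
top 0.085 dark 174 [[0.571, -0.019, 0.085], [0.603, -0.007, 0.088], [0.623, 0.106, 0.097]]
top 0.085 light 36 [[0.578, -0.023, 0.085], [0.617, 0.08, 0.09], [0.619, 0.105, 0.097]]
top 0.097 dark 291 [[0.581, 0.033, 0.098], [0.599, 0.085, 0.105], [0.619, 0.101, 0.108]]
top 0.097 light 134 [[0.574, 0.075, 0.098], [0.612, 0.09, 0.103], [0.619, 0.105, 0.107]]
top 0.108 dark 307 [[0.59, -0.014, 0.108], [0.597, 0.026, 0.113], [0.603, 0.08, 0.12]]
top 0.108 light 9 [[0.597, -0.027
[... 336 characters left out ...]
202 [[0.573, -0.009, 0.085], [0.598, 0.105, 0.089], [0.619, 0.11, 0.096]]
side 0.085 light 137 [[0.567, -0.016, 0.085], [0.609, 0.099, 0.088], [0.621, 0.11, 0.096]]
side 0.097 dark 227 [[0.582, 0.054, 0.098], [0.597, 0.099, 0.104], [0.609, 0.106, 0.108]]
side 0.097 light 204 [[0.572, 0.07, 0.098], [0.59, 0.095, 0.104], [0.617, 0.11, 0.107]]
side 0.108 dark 212 [[0.589, -0.001, 0.108], [0.596, 0.041, 0.113], [0.601, 0.075, 0.12]]
side 0.108 light 61 [[0.587, -0.015, 0.109], [0.591, 0.013, 0.115], [0.601, 0.066, 0.12]]
side 0.12 dark 33 [[0.591, -0.015, 0.12], [0.595, -0.007, 0.121], [0.598, 0.008, 0.124]]
side 0.12 light 31 [[0.588, -0.021, 0.121], [0.592, -0.016, 0.123], [0.6, 0.002, 0.124]]
```

Run:
```python
from h import *
c=np.load('cl.npz'); Rc=c['Rc'];z0=c['z0']
V,U=np.mgrid[:480,:640]
for nm,bx in(('top0',(232,372,225,318)),('side0',(295,390,195,345))):
    D=np.load(nm+'.npz'); q=D['p']@Rc; q[...,2]-=z0; col=D['im'].max(2)
    m=(U>bx[0])&(U<bx[1])&(V>bx[2])&(V<bx[3])&(D['d']>0); q=q[m];col=col[m]
    k=abs(q[:,2])<.008; A=np.c_[q[k][:,:2],np.ones(k.sum())]; f=np.linalg.lstsq(A,q[k][:,2],rcond=None)[0]; print(nm,'deck slopes',f[:2],'z',np.median(q[k][:,2]),k.sum())
    L=(abs(q[:,0]-.596)<.006)&(q[:,2]>.103)&(q[:,1]<.07)&(q[:,1]>-.03); l=q[L]
    print('lever fit',np.polyfit(l[:,1],l[:,2],1),'x',np.median(l[:,0]),'ymin',np.percentile(l[:,1],[1,3]),'x edges',np.percentile(q[(q[:,2]>.106)&(q[:,1]<.06),0],[2,98]))
    N=(q[:,2]>.078)&(q[:,2]<.098)&(q[:,1]<.03)&(col<70); n=q[N]
    t=n[n[:,2]>np.percentile(n[:,2],50)]
    print('nut top z',np.percentile(n[:,2],[50,90,97]),cv2.minAreaRect((n[:,:2]*1000).astype(np.float32)),len(n))
    Yk=(q[:,2]>.055)&(q[:,2]<.085)&(col>=90); y=q[Yk]; print('yoke z hist',np.histogram(y[:,2],bins=np.arange(.055,.086,.002))[0], 'y',np.percentile(y[:,1],[1,99]),'x',np.percentile(y[:,0],[1,99]))
    P=(q[:,2]>.097)&(q[:,1]>.06); print('pivot blk y',np.percentile(q[P],[2,50,98],axis=0).round(3).tolist())
```

```text
top0 deck slopes [ 0.0049913  -0.00342977] z -0.0007175558275765992 7207
lever fit [-0.15057315  0.11799076] x 0.5971535118444588 ymin [-0.02619821 -0.02412554] x edges [0.58974671 0.60296248]
nut top z [0.08538749 0.08835669 0.09005457] ((595.5972900390625, -9.081343650817871), (17.52423095703125, 61.02033233642578), 79.57927703857422) 203
yoke z hist [  4   6  14  55 200 260 148  42  11   3   5   0   0   2   2] y [-0.03656751  0.1670514 ] x [0.57403456 0.61931829]
pivot blk y [[0.574, 0.062, 0.098], [0.598, 0.088, 0.104], [0.619, 0.104, 0.11]]
side0 deck slopes [ 0.00216556 -0.00143268] z 0.00031387958818684947 5431
lever fit [-0.15376707  0.11895323] x 0.5967429306264993 ymin [-0.02091964 -0.0193099 ] x edges [0.58760506 0.60099005]
nut top z [0.08477591 0.08755131 0.08829544] ((594.8797607421875, -1.1965322494506836), (13.500625610351562, 54.597381591796875), 77.56898498535156) 157
yoke z hist [ 38  67  77  88 106 412 275  49  19  10  15  19  13  13  13] y [-0.00650352  0.17222395] x [0.5719636  0.61774043]
pivot blk y [[0.573, 0.062, 0.098], [0.596, 0.097, 0.104], [0.617, 0.11, 0.11]]
```

```bash
cat >> h.py <<'E'
c=np.load('cl.npz'); Rc=c['Rc']; z0=float(c['z0'])
PX,PY,PZ=.5965,.092,.0945   # lever pivot in clamp axes (z from deck)
def w2c(p): q=np.asarray(p)@Rc; return q-[PX,PY,PZ+z0]      # relative to pivot
def c2w(q): return Rc@(np.asarray(q)+[PX,PY,PZ+z0])
def Rtool(n=0): # tool y along clamp X turned clockwise n
    return R.from_matrix(np.c_[Rc[:,1],Rc[:,0],-Rc[:,2]])*R.from_euler('z',n)
def to(q,n=0):
    p,r=Rt(); d=r.inv().apply(c2w(q)-p); rv=np.degrees((r.inv()*Rtool(n)).as_rotvec())
    dd=Rtool(n).inv().apply(c2w(q)-p)
    print('at',(w2c(p)*1000).round(1),'shift now/.04',(d/.04).round(3),'in target axes',(dd/.04).round(3),'turn/8',(rv/8).round(3))
def st():
    s=manip.state(); print('t',round(s['time'],2),'q',s['q'].round(3),'Fclamp',(np.array(s['contact_force'])@Rc).round(2),'open',s['opening'],'grip',s['grip_force'])
E
python3 - <<'E'
from h import *
print('pivot w',c2w([0,0,0]),'tip w',c2w([0,-.12,.02]),'open tip',c2w([0,.02,.12]))
to([0,-.106,.06]); st()
E
```

```text
pivot w [0.58086532 0.10537505 0.18298353] tip w [ 0.57362534 -0.01482305  0.20030404] open tip [0.5204216  0.12399108 0.28690658]
at [-307.4 -580.1  248.6] shift now/.04 [12.733 -7.718  0.253] in target axes [11.853  7.684  4.714] turn/8 [-3.297  2.232 -8.355]
t 0.1 q [-1.242  0.053  1.402  0.     1.689 -0.07 ] Fclamp [ 0.57 -0.06 -0.3 ] open 0.9969922715241243 grip 0.0
```

Call:
{"api": "servo_tool", "payload": {
  "targets": [
    [[0,0,0],[-0.366,0.248,-0.928],0.4],
    [[0,0,0],[-0.366,0.248,-0.928],0.4],
    [[0,0,0],[-0.366,0.248,-0.928],0.4],
    [[0,0,0],[-0.366,0.248,-0.928],0.4],
    [[0,0,0],[-0.366,0.248,-0.928],0.4],
    [[0,0,0],[-0.366,0.248,-0.928],0.4],
    [[0,0,0],[-0.366,0.248,-0.928],0.4],
    [[0,0,0],[-0.366,0.248,-0.928],0.4],
    [[0,0,0],[-0.366,0.248,-0.928],0.4]
  ],
  "newtons": 40
}}

```text
time: 1.0
ee_pos: [0.2037, -0.4836, 0.2451]
orientation: [0.182, 0.673, 0.692, 0.185]
contact_force: [-0.6, -0.0, 0.2]
opening: 0.6
grip_force: 0.0
```

Call:
{"api": "servo_tool", "payload": {
  "targets": [
    [[0.9,0.5,0.15],[0,0,0],0.4],
    [[0.9,0.5,0.15],[0,0,0],0.4],
    [[0.9,0.5,0.15],[0,0,0],0.4],
    [[0.9,0.5,0.15],[0,0,0],0.4],
    [[0.9,0.5,0.15],[0,0,0],0.4],
    [[0.9,0.5,0.15],[0,0,0],0.4],
    [[0.9,0.5,0.15],[0,0,0],0.4],
    [[0.9,0.5,0.15],[0,0,0],0.4],
    [[0.9,0.5,0.15],[0,0,0],0.4],
    [[0.9,0.5,0.15],[0,0,0],0.4],
    [[0.9,0.5,0.15],[0,0,0],0.4]
  ]
}}

```text
time: 2.1
ee_pos: [0.4186, -0.0811, 0.298]
orientation: [0.182, 0.675, 0.691, 0.185]
contact_force: [0.6, -0.7, -0.4]
opening: 0.605
grip_force: 0.0
```

Run:
```python
from h import *
to([0,-.106,.06]); st()
```

```text
at [ -86.7 -182.7  182.8] shift now/.04 [1.922 2.164 3.069] in target axes [1.918 2.167 3.07 ] turn/8 [0.007 0.01  0.001]
t 2.1 q [-0.41  -0.641  1.923  0.214  1.379 -0.422] Fclamp [ 0.28 -0.71 -0.62] open 0.6052627064036518 grip 0.0
```

Call:
{"api": "servo_tool", "payload": {
  "targets": [
    [[0.6,0.7,0.5],[0,0,0],0.4],
    [[0.6,0.7,0.5],[0,0,0],0.4],
    [[0.6,0.7,0.5],[0,0,0],0.4],
    [[0.1,0.07,0.4],[0,0,0],0.4],
    [[0,0,0],[0,0,0],0.4]
  ]
}}

```text
time: 2.6
ee_pos: [0.5297, -0.003, 0.2721]
orientation: [0.179, 0.675, 0.692, 0.183]
contact_force: [-0.1, 0.2, -0.5]
opening: 0.597
grip_force: 0.0
```

Run:
```python
from h import *
to([0,-.106,.020]); st()
im,d,m=snap('wrist'); cv2.imwrite('pics/w1.png',im); print(m)
# depth points, equidistant
v,u=np.mgrid[:480,:640]; x=(u-m['cx'])/m['fx'];y=(v-m['cy'])/m['fy'];th=np.hypot(x,y)+1e-9
k=np.tan(np.minimum(th,1.5))/th; C=np.stack([x*k*d,y*k*d,d],-1)
Rm=cv2.Rodrigues(np.array(m['rvec'],float))[0]; P=w2c((C-np.array(m['tvec']).ravel())@Rm)
np.savez('w1.npz',P=P,im=im,d=d)
col=im.max(2); q=P[(d>0)&(th<1.3)]; cc=col[(d>0)&(th<1.3)]
L=(abs(q[:,0])<.012)&(q[:,2]>.002)&(q[:,2]<.05)&(q[:,1]<-.03)&(q[:,1]>-.13)
l=q[L]; print(L.sum()); 
if L.sum()>20: print(np.polyfit(l[:,1],l[:,2],1),np.percentile(l,[2,50,98],axis=0))
```

```text
at [  -1.9 -107.2  104. ] shift now/.04 [0.027 0.059 2.1  ] in target axes [0.029 0.048 2.1  ] turn/8 [-0.04  -0.005  0.014]
t 2.6 q [-0.108 -0.317  1.752  0.071  1.193 -0.142] Fclamp [-0.36  0.16 -0.35] open 0.5967935049713532 grip 0.0
{'fx': 371.64829954431775, 'fy': 371.64829954431775, 'cx': 317.0098733761693, 'cy': 239.40756748091857, 'rvec': array([-2.78119612,  0.06779142, -0.74195574]), 'tvec': array([-0.59544956,  0.02340523,  0.11257316])}
3532
[-0.16813484  0.00906746] [[-6.90034594e-03 -1.13030849e-01  1.36663394e-02]
 [-2.92679507e-05 -7.20364427e-02  2.12656336e-02]
 [ 6.55808095e-03 -3.18390355e-02  2.83639944e-02]]
```

View pics/w1.png

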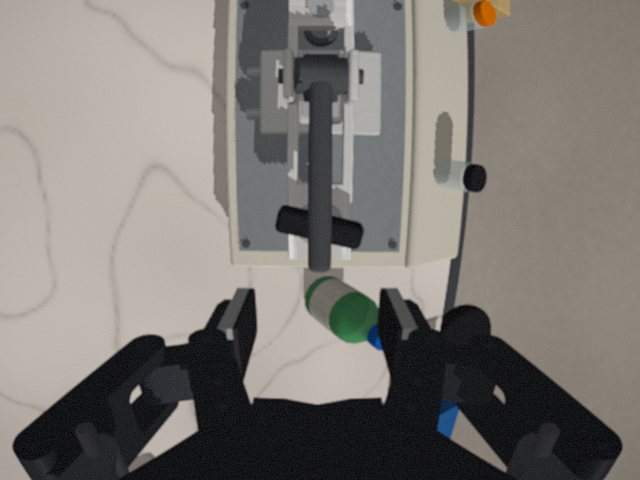

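The wrist picture shows the lever centred (bar 320,90→270), nut bar at (320,228), turned slightly clockwise; the estimate holds within 2 mm. Descend and pinch.

Call:
{"api": "servo_tool", "payload": {
  "targets": [
    [[0.08,0.05,0.6],[0,0,0],0.4],
    [[0,0,0.6],[0,0,0],0.4],
    [[0,0,0.6],[0,0,0],0.5],
    [[0,0,0.35],[0,0,0],0.6],
    [[0,0,0],[0,0,0],0.9],
    [[0,0,0],[0,0,0],1.0],
    [[0,0,0],[0,0,0],1.0],
    [[0,0,0],[0,0,0],1.0]
  ],
  "newtons": 25
}}

```text
time: 3.45
ee_pos: [0.5725, -0.0008, 0.2007]
orientation: [0.18, 0.676, 0.691, 0.183]
contact_force: [-6.8, -1.6, -5.6]
opening: 0.151
grip_force: 28.5
```

Run:
```python
from h import *
to([0,-.106,.020]); st()
P=np.load('w1.npz');q=P['P'];col=P['im'].max(2)
m=(col<60)&(abs(q[...,2]+.008)<.008)&(abs(q[...,1]+.1)<.03)&(abs(q[...,0])<.04)
r=cv2.minAreaRect((q[m][:,:2]*1000).astype(np.float32)); print(r,m.sum(),np.percentile(q[m][:,2],[10,50,90]))
# arc for grasp radius .106 from q0 .165
```

```text
at [  -0.5 -105.9   20.8] shift now/.04 [-0.001  0.013  0.02 ] in target axes [-0.002  0.013  0.02 ] turn/8 [-0.038  0.013 -0.002]
t 3.45 q [-0.091 -0.152  1.756  0.064  1.022 -0.133] Fclamp [-8.68 -1.42 -1.4 ] open 0.1514753408441302 grip 28.53624701499939
((-0.2560768127441406, -97.78263854980469), (17.26030158996582, 58.3874626159668), 77.4228744506836) 1540 [-0.0108563  -0.00878988 -0.00773347]
```

Call:
{"api": "servo_tool", "payload": {
  "targets": [
    [[0.128,0,-0.33],[0,0,0],1],
    [[0.128,0,-0.33],[0,0,0],1],
    [[0.2,0,-0.275],[0,0,0],1],
    [[0.2,0,-0.275],[0,0,0],1],
    [[0.26,0,-0.217],[0,0,0],1],
    [[0.26,0,-0.217],[0,0,0],1],
    [[0.306,0,-0.146],[0,0,0],1],
    [[0.306,0,-0.146],[0,0,0],1],
    [[0.334,0,-0.066],[0,0,0],1],
    [[0.334,0,-0.066],[0,0,0],1],
    [[0,0,0],[0,0,0],1]
  ],
  "newtons": 25
}}

```text
time: 4.55
ee_pos: [0.5289, 0.0979, 0.2731]
orientation: [0.18, 0.675, 0.691, 0.183]
contact_force: [-10.3, -1.1, -4.0]
opening: 0.16
grip_force: 28.7
```

Run:
```python
from h import *
to([0,.028,.1]); st()
```

```text
at [ -0.   -6.3 104.1] shift now/.04 [0.857 0.002 0.101] in target axes [0.857 0.001 0.102] turn/8 [-0.028  0.008  0.007]
t 4.55 q [ 0.145 -0.286  1.726 -0.066  1.186  0.13 ] Fclamp [-10.96  -0.88   1.74] open 0.15984356810368158 grip 28.731892704963684
```

Call:
{"api": "servo_tool", "payload": {
  "targets": [
    [[0.3,0,0],[0,0,0],1],
    [[0.3,0,0.03],[0,0,0],1],
    [[0.2,0,0.04],[0,0,0],1],
    [[0.1,0,0.02],[0,0,0],1],
    [[0,0,0],[0,0,0],1]
  ]
}}

```text
time: 5.05
ee_pos: [0.5301, 0.1334, 0.2701]
orientation: [0.18, 0.675, 0.691, 0.183]
contact_force: [-10.5, -0.4, -2.5]
opening: 0.159
grip_force: 29.9
```

Run:
```python
from h import *
to([0,.028,.1]); st()
```

```text
at [1.000e-01 2.920e+01 1.005e+02] shift now/.04 [-0.03  -0.003  0.013] in target axes [-0.03  -0.003  0.013] turn/8 [-0.027  0.009  0.003]
t 5.05 q [ 0.229 -0.253  1.705 -0.112  1.181  0.222] Fclamp [-10.38  -0.11   3.05] open 0.15915418612473495 grip 29.92003709077835
```

Call:
{"api": "servo_tool", "payload": {
  "targets": [
    [[0.12,0,0.03],[0,0,0],1],
    [[0.1,0,0.02],[0,0,0],1],
    [[0,0,0],[0,0,0],1]
  ]
}}

```text
time: 5.35
ee_pos: [0.5309, 0.1393, 0.2687]
orientation: [0.182, 0.676, 0.69, 0.181]
contact_force: [-14.4, -14.0, -0.2]
opening: 0.155
grip_force: 30.4
```

Run:
```python
from h import *
to([0,.028,.1]); st()
```

```text
at [ 0.3 35.1 98.8] shift now/.04 [-0.177 -0.007 -0.028] in target axes [-0.176 -0.007 -0.03 ] turn/8 [-0.03   0.056 -0.001]
t 5.35 q [ 0.246 -0.242  1.699 -0.128  1.181  0.244] Fclamp [-12.84 -13.69   7.17] open 0.15527403518068672 grip 30.355587601661682
```

Call:
{"api": "servo_tool", "payload": {
  "targets": [
    [[-0.1,0,0],[0,0,0],1],
    [[0,0,0],[0,0,0],0.4],
    [[0,0,0],[0,0,0],0.4],
    [[-0.6,0,0],[0,0,0],0.4],
    [[-0.9,0,0],[0,0,0],0.4],
    [[-0.9,0,0],[0,0,0],0.4],
    [[-0.8,0,0],[0,0,0],0.4]
  ]
}}

```text
time: 6.05
ee_pos: [0.5358, 0.0088, 0.2703]
orientation: [0.183, 0.675, 0.691, 0.186]
contact_force: [0.2, -0.5, 0.1]
opening: 0.598
grip_force: 0.0
```

Call:
{"api": "servo_tool", "payload": {
  "targets": [
    [[0,0,0],[0,0,-0.97],0.4],
    [[0,0,0.2],[0,0,-0.97],0.4],
    [[0,0,0.2],[0,0,-0.97],0.4],
    [[0,0,0.2],[0,0,-0.97],0.4],
    [[0,0,0.2],[0,0,-0.97],0.4],
    [[0,0,0.2],[0,0,-0.97],0.4],
    [[0,0,0.2],[0,0,-0.97],0.4],
    [[0,0,0.2],[0,0,-0.97],0.4],
    [[0,0,0.2],[0,0,-0.97],0.4],
    [[0,0,0.1],[0,0,-0.97],0.4],
    [[0,0,0],[0,0,0],0.4]
  ]
}}

```text
time: 7.15
ee_pos: [0.5699, 0.0109, 0.2103]
orientation: [0.258, 0.093, 0.961, 0.03]
contact_force: [-0.5, 0.1, 0.2]
opening: 0.601
grip_force: 0.0
```

Run:
```python
from h import *
to([0,-.0995,-.010],np.radians(-77.4)); st()
im,d,m=snap('wrist'); cv2.imwrite('pics/w2.png',im)
v,u=np.mgrid[:480,:640]; x=(u-m['cx'])/m['fx'];y=(v-m['cy'])/m['fy'];th=np.hypot(x,y)+1e-9
k=np.tan(np.minimum(th,1.5))/th; C=np.stack([x*k*d,y*k*d,d],-1)
Rm=cv2.Rodrigues(np.array(m['rvec'],float))[0]; q=w2c((C-np.array(m['tvec']).ravel())@Rm); col=im.max(2)
m=(d>0)&(col<60)&(abs(q[...,2]+.008)<.006)&(abs(q[...,1]+.1)<.04)&(abs(q[...,0])<.04)
print(cv2.minAreaRect((q[m][:,:2]*1000).astype(np.float32)),m.sum(),np.percentile(q[m][:,2],[10,50,90]))
m=(d>0)&(abs(q[...,1])<.05)&(abs(q[...,0])<.012)&(q[...,2]>.03)&(q[...,2]<.13)
print('lever',np.percentile(q[m],[5,50,95],axis=0),m.sum())
```

```text
at [  2.3 -94.2  30.2] shift now/.04 [ 0.03  -0.14   1.006] in target axes [ 0.028 -0.141  1.006] turn/8 [-0.006  0.011  0.036]
t 7.15 q [-0.066 -0.17   1.755  0.051  1.034 -1.459] Fclamp [-0.34  0.15  0.46] open 0.6009689566916709 grip 0.0
((-1.3330497741699219, -98.5537338256836), (17.201194763183594, 58.17201614379883), 76.8941421508789) 3820 [-0.00997931 -0.00867301 -0.00778908]
lever [[-0.0065105  -0.04732821  0.041951  ]
 [ 0.00350673 -0.036433    0.0932906 ]
 [ 0.00995163  0.01206095  0.11933563]] 15954
```

View pics/w2.png

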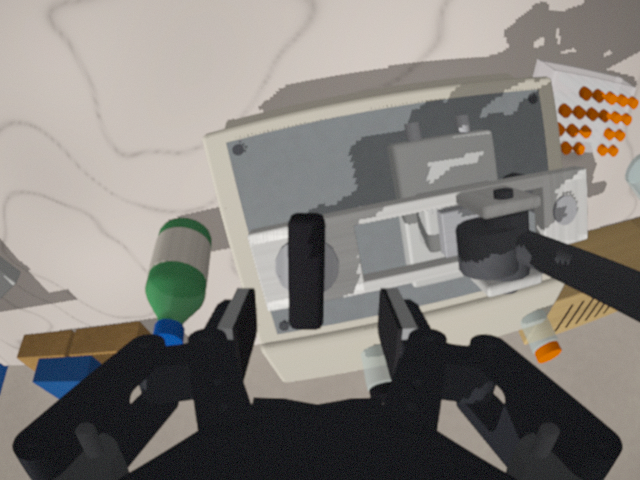

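The nut's bar (305,270) lies between the open jaws, aligned, and the lever stands open at right; nothing is displaced. Descend and grip.

Call:
{"api": "servo_tool", "payload": {
  "targets": [
    [[0.05,-0.13,0.4],[0,0,0],0.4],
    [[0,0,0.4],[0,0,0],0.4],
    [[0,0,0.18],[0,0,0],0.5],
    [[0,0,0],[0,0,0],1],
    [[0,0,0],[0,0,0],1],
    [[0,0,0],[0,0,0],1]
  ],
  "newtons": 70
}}

```text
time: 7.8
ee_pos: [0.5869, 0.0062, 0.176]
orientation: [0.258, 0.094, 0.961, 0.03]
contact_force: [-4.9, -2.4, 3.3]
opening: 0.19
grip_force: 68.5
```

Run:
```python
from h import *
to([0,-.0995,-.010],np.radians(-77.4)); st(); print(manip.state()['wrist_torque']@Rc)
```

```text
at [ -0.3 -99.3  -7.9] shift now/.04 [-0.007 -0.003  0.053] in target axes [-0.007 -0.003  0.053] turn/8 [-0.01   0.016  0.016]
t 7.8 q [-0.074 -0.092  1.755  0.057  0.956 -1.47 ] Fclamp [-2.61 -2.24  5.29] open 0.19036848346309118 grip 68.45573902130127
[-0.35724487  0.64752173 -0.31522342]
```

Call:
{"api": "servo_tool", "payload": {
  "targets": [
    [[0,0,0.0056],[0,0,0.9],1],
    [[0,0,0.0056],[0,0,0.9],1],
    [[0,0,0.0056],[0,0,0.9],1],
    [[0,0,0.0056],[0,0,0.9],1],
    [[0,0,0.0056],[0,0,0.9],1],
    [[0,0,0.0056],[0,0,0.9],1],
    [[0,0,0.0056],[0,0,0.9],1],
    [[0,0,0.0056],[0,0,0.9],1],
    [[0,0,0.0056],[0,0,0.9],1]
  ]
}}

```text
time: 8.7
ee_pos: [0.5873, 0.0056, 0.1742]
orientation: [0.201, 0.596, 0.76, 0.163]
contact_force: [-11.2, -5.2, 7.4]
opening: 0.192
grip_force: 69.4
```

Run:
```python
from h import *
to([0,-.0995,-.010],np.radians(-77.4)); st(); print(manip.state()['wrist_torque']@Rc)
```

```text
at [ -0.8 -99.9  -9.7] shift now/.04 [0.006 0.021 0.007] in target axes [-0.017  0.014  0.007] turn/8 [-0.016  0.021 -8.104]
t 8.7 q [-0.074 -0.088  1.755  0.055  0.954 -0.335] Fclamp [-6.11 -4.91 12.08] open 0.1919423523100266 grip 69.3648612499237
[-0.77885989  1.33123626  0.62339786]
```

Call:
{"api": "servo_tool", "payload": {
  "targets": [
    [[0,0,0.006],[0,0,0.95],1],
    [[0,0,0.006],[0,0,0.95],1],
    [[0,0,0.006],[0,0,0.95],1],
    [[0,0,0.006],[0,0,0.95],1],
    [[0,0,0.006],[0,0,0.95],1],
    [[0,0,0.006],[0,0,0.95],1],
    [[0,0,0.006],[0,0,0.95],1],
    [[0,0,0.006],[0,0,0.95],1],
    [[0,0,0.006],[0,0,0.95],1],
    [[0,0,0],[0,0,0],1]
  ]
}}

```text
time: 9.7
ee_pos: [0.5877, 0.0059, 0.1721]
orientation: [0.074, 0.92, 0.294, 0.247]
contact_force: [-18.8, -4.6, 10.9]
opening: 0.194
grip_force: 70.2
```

Run:
```python
from h import *
to([0,-.0995,-.010],np.radians(-77.4)); st(); print(manip.state()['wrist_torque']@Rc)
```

```text
at [ -1.6 -99.6 -11.7] shift now/.04 [ 0.034  0.019 -0.043] in target axes [-0.037  0.012 -0.043] turn/8 [ -0.02    0.022 -16.649]
t 9.7 q [-0.073 -0.084  1.755  0.056  0.952  0.858] Fclamp [-10.89  -4.12  18.87] open 0.19350222214214385 grip 70.2389395236969
[-0.77009185  2.16909428 -0.10412338]
```

Call:
{"api": "servo_tool", "payload": {
  "targets": [
    [[0,0,0],[0,0,0],0.4],
    [[0,0,0],[0,0,0],0.4],
    [[0,0,-0.3],[0,0,0],0.4],
    [[0,0,-0.4],[0,0,-0.5],0.4],
    [[0,0,-0.6],[0,0,-1],0.6],
    [[0,0,-0.6],[0,0,-1],1],
    [[0,0,-0.6],[0,0,-1],1],
    [[0,0,-0.6],[0,0,-1],1],
    [[0,0,-0.6],[0,0,-1],1],
    [[0,0,-0.4],[0,0,-1],1],
    [[0,0,0],[0,0,-0.5],1],
    [[0,0,0],[0,0,0],1]
  ]
}}

```text
time: 10.9
ee_pos: [0.5065, 0.0049, 0.3143]
orientation: [0.183, 0.672, 0.693, 0.185]
contact_force: [0.0, 0.4, -0.6]
opening: 0.0
grip_force: 0.0
```

Call:
{"api": "servo_tool", "payload": {
  "targets": [
    [[0.9,0,0],[0,0,0],1],
    [[1,0,0],[0,0,0],1],
    [[1,0,0],[0,0,0],1],
    [[0.9,0,0],[0,0,0],1],
    [[0,0,0],[0,0,0],1]
  ]
}}

```text
time: 11.4
ee_pos: [0.5016, 0.1605, 0.3115]
orientation: [0.181, 0.672, 0.694, 0.185]
contact_force: [-0.4, -0.3, -0.7]
opening: -0.001
grip_force: 0.0
```

Run:
```python
from h import *
to([0,.055,.097],0); st()
im,d,m=snap('side'); cv2.imwrite('pics/s2.png',cv2.resize(im[130:350,220:460],(720,600)))
q=w2c(pts(d,m)); k=(d>0)&(im.max(2)<75)&(abs(q[...,0])<.012)&(q[...,2]>.02)&(q[...,2]<.122)&(abs(q[...,1])<.045)
l=q[k]; print(k.sum(),np.polyfit(l[:,2],l[:,1],1))
```

```text
at [ -3.3  56.9 150.3] shift now/.04 [-0.052  0.084  1.331] in target axes [-0.048  0.083  1.332] turn/8 [-0.008 -0.015  0.064]
t 11.4 q [ 0.31  -0.312  1.672 -0.146  1.28   0.284] Fclamp [-0.68 -0.33 -0.44] open -0.0013538540559510728 grip 0.0
393 [0.17703413 0.0110445 ]
```

View pics/s2.png

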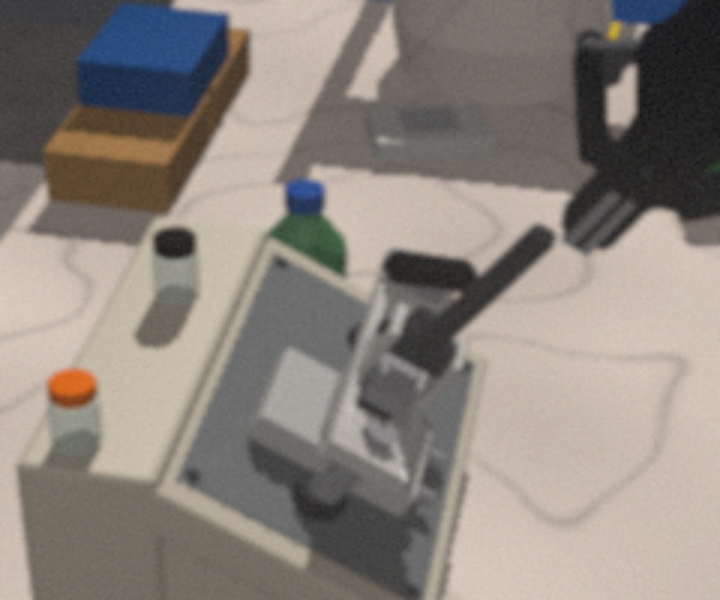

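The lever stands at its open stop (543,238 in the crop, fit q≈1.75), the nut has turned, and the vials and bottle are in place. Now feel the bite by pushing the lever with closed fingers.

Call:
{"api": "servo_tool", "payload": {
  "targets": [
    [[-0.15,0.08,0.5],[0,0,0],1],
    [[-0.15,0,0.5],[0,0,0],1],
    [[0,0,0.43],[0,0,0],1],
    [[-0.25,0,0],[0,0,0],1],
    [[-0.25,0,-0.05],[0,0,0],1],
    [[-0.25,0,-0.05],[0,0,0],1],
    [[-0.21,0,0],[0,0,0],1],
    [[-0.21,0,0.02],[0,0,0],1]
  ]
}}

```text
time: 12.25
ee_pos: [0.534, 0.0977, 0.2683]
orientation: [0.183, 0.673, 0.693, 0.185]
contact_force: [0.0, 0.8, 0.2]
opening: -0.001
grip_force: 0.3
```

Call:
{"api": "servo_tool", "payload": {
  "targets": [
    [[-0.105,0,0.02],[0,0,0],1],
    [[-0.105,0,0.025],[0,0,0],1]
  ]
}}

```text
time: 12.45
ee_pos: [0.5351, 0.0898, 0.2658]
orientation: [0.182, 0.673, 0.693, 0.184]
contact_force: [0.7, -0.0, 0.8]
opening: -0.001
grip_force: 0.3
```

Call:
{"api": "servo_tool", "payload": {
  "targets": [
    [[-0.1,0,0.03],[0,0,0],1],
    [[-0.1,0,0.033],[0,0,0],1]
  ]
}}

```text
time: 12.65
ee_pos: [0.5366, 0.0821, 0.2632]
orientation: [0.182, 0.673, 0.693, 0.184]
contact_force: [-0.2, 0.9, 0.2]
opening: -0.005
grip_force: 0.3
```

Call:
{"api": "servo_tool", "payload": {
  "targets": [
    [[-0.098,0,0.043],[0,0,0],1],
    [[-0.098,0,0.043],[0,0,0],1]
  ]
}}

```text
time: 12.85
ee_pos: [0.5385, 0.0743, 0.2602]
orientation: [0.182, 0.673, 0.693, 0.184]
contact_force: [0.7, 1.8, -0.3]
opening: 0.003
grip_force: 0.2
```

Call:
{"api": "servo_tool", "payload": {
  "targets": [
    [[-0.094,0,0.051],[0,0,0],1],
    [[-0.094,0,0.051],[0,0,0],1]
  ]
}}

```text
time: 13.05
ee_pos: [0.5407, 0.0668, 0.2566]
orientation: [0.182, 0.673, 0.693, 0.184]
contact_force: [-0.4, 0.5, -0.1]
opening: 0.0
grip_force: 0.2
```

Call:
{"api": "servo_tool", "payload": {
  "targets": [
    [[-0.088,0,0.06],[0,0,0],1],
    [[-0.088,0,0.06],[0,0,0],1]
  ]
}}

```text
time: 13.25
ee_pos: [0.5434, 0.0597, 0.2525]
orientation: [0.182, 0.673, 0.693, 0.184]
contact_force: [0.2, -0.3, 0.3]
opening: -0.001
grip_force: 0.2
```

Run:
```python
from h import *
to([0,-.041,.0783],0); st()
```

```text
at [  1.4 -44.8  79.5] shift now/.04 [ 0.094 -0.034  0.03 ] in target axes [ 0.094 -0.035  0.03 ] turn/8 [-0.001  0.008  0.052]
t 13.25 q [ 0.049 -0.26   1.747 -0.015  1.132  0.022] Fclamp [ 0.35 -0.31  0.17] open -0.0014857634890935092 grip 0.19797284548985772
```

Call:
{"api": "servo_tool", "payload": {
  "targets": [
    [[-0.083,0,0.07],[0,0,0],1],
    [[-0.083,0,0.07],[0,0,0],1]
  ]
}}

```text
time: 13.45
ee_pos: [0.5464, 0.0532, 0.2477]
orientation: [0.182, 0.673, 0.693, 0.184]
contact_force: [-0.3, 0.5, -0.4]
opening: 0.001
grip_force: 0.2
```

Call:
{"api": "servo_tool", "payload": {
  "targets": [
    [[-0.075,0,0.076],[0,0,0],1],
    [[-0.075,0,0.076],[0,0,0],1]
  ]
}}

```text
time: 13.65
ee_pos: [0.5496, 0.0473, 0.2425]
orientation: [0.182, 0.673, 0.693, 0.184]
contact_force: [-0.9, -0.1, -0.0]
opening: -0.003
grip_force: 0.3
```

Call:
{"api": "servo_tool", "payload": {
  "targets": [
    [[-0.065,0,0.084],[0,0,0],1],
    [[-0.065,0,0.084],[0,0,0],1]
  ]
}}

```text
time: 13.85
ee_pos: [0.5531, 0.0422, 0.2367]
orientation: [0.182, 0.673, 0.693, 0.184]
contact_force: [-0.9, 0.3, 1.3]
opening: 0.0
grip_force: 0.6
```

```bash
cat >> h.py <<'E'
def qe(sink): # lever angle from fingertip corner contact, and lever-normal force
    s=manip.state(); p=w2c(s['ee_pos'])*1000; F=np.array(s['contact_force'])@Rc
    y,z=p[1]-11,p[2]-14+sink; r=np.hypot(y,z); q=np.arctan2(z,-y)-np.arcsin(10/r)
    print('q',round(q,3),'s',round(np.sqrt(r*r-100),1),'N',round(F[1]*np.sin(q)+F[2]*np.cos(q),2))
def sidelever():
    im,d,m=snap('side'); q=w2c(pts(d,m)); k=(d>0)&(im.max(2)<75)&(abs(q[...,0])<.009)&(q[...,2]>.005)&(q[...,2]<.13)&(q[...,1]<-.03)&(q[...,1]>-.13)
    return im,q,k
E
python3 - <<'E'
from h import *
qe(3.7); st(); im,q,k=sidelever()
cv2.imwrite('pics/s3.png',cv2.resize(im[130:350,220:460],(720,600)))
E
```

```text
q 0.493 s 88.8 N 1.53
t 13.85 q [ 0.006 -0.23   1.753  0.008  1.095 -0.026] Fclamp [-0.1   0.36  1.54] open 0.00033812508027210926 grip 0.6238227523863316
```

View pics/s3.png

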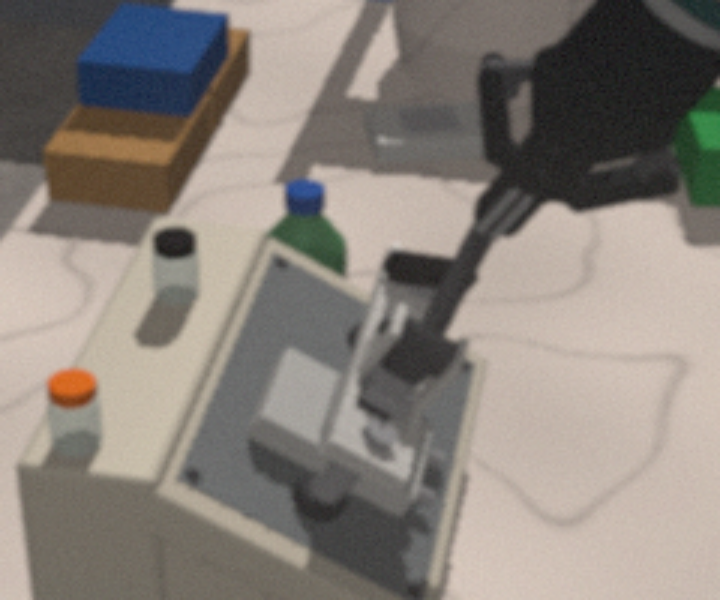

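The lever follows the fingers (now at q≈0.5, bar at (455,290) in the crop) with no real bite: nut must be tightened considerably more. Re-pinch the lever and reopen.

Call:
{"api": "servo_tool", "payload": {
  "targets": [
    [[0,0,-0.5],[0,0,0],0.8],
    [[-0.4,0,-0.25],[0,0,0],0.6],
    [[-0.37,-0.03,0],[0,0,0],0.5],
    [[0,0,0],[0,0,0],0.5]
  ],
  "newtons": 25
}}

```text
time: 14.3
ee_pos: [0.5379, 0.01, 0.2628]
orientation: [0.183, 0.673, 0.693, 0.184]
contact_force: [0.1, 0.5, -0.7]
opening: 0.499
grip_force: 0.0
```

Run:
```python
from h import *
to([0,-.092,.047],0); st()
```

```text
at [  0.8 -94.3  91.7] shift now/.04 [ 0.061 -0.022  1.118] in target axes [ 0.058 -0.021  1.118] turn/8 [0.007 0.017 0.042]
t 14.3 q [-0.073 -0.293  1.753  0.05   1.159 -0.108] Fclamp [-0.24  0.53 -0.63] open 0.49890836960358453 grip 0.0
```

Call:
{"api": "servo_tool", "payload": {
  "targets": [
    [[0.06,-0.045,0.5],[0,0,0],0.5],
    [[0,0,0.6],[0,0,0],0.6],
    [[0,0,0],[0,0,0],1],
    [[0,0,0],[0,0,0],1],
    [[0,0,0],[0,0,0],1]
  ]
}}

```text
time: 14.8
ee_pos: [0.5582, 0.0156, 0.2237]
orientation: [0.181, 0.673, 0.693, 0.185]
contact_force: [5.5, 6.8, -5.1]
opening: 0.158
grip_force: 26.4
```

Call:
{"api": "servo_tool", "payload": {
  "targets": [
    [[0.214,0,-0.268],[0,0,0],1],
    [[0.214,0,-0.268],[0,0,0],1],
    [[0.268,0,-0.2],[0,0,0],1],
    [[0.268,0,-0.2],[0,0,0],1],
    [[0.31,0,-0.13],[0,0,0],1],
    [[0.31,0,-0.13],[0,0,0],1],
    [[0.333,0,-0.05],[0,0,0],1],
    [[0.333,0,-0.05],[0,0,0],1],
    [[0.333,0,0.035],[0,0,0],1],
    [[0.3,0,0.035],[0,0,0],1],
    [[0.1,0,0.03],[0,0,0],1],
    [[0.1,0,0.03],[0,0,0],1]
  ]
}}

```text
time: 16.0
ee_pos: [0.5316, 0.1357, 0.2662]
orientation: [0.184, 0.673, 0.693, 0.184]
contact_force: [-11.1, -20.1, 15.1]
opening: 0.156
grip_force: 28.8
```

Run:
```python
from h import *
to([0,.035,.095],0); st()
```

```text
at [-0.4 31.4 96.3] shift now/.04 [0.09  0.012 0.032] in target axes [0.089 0.011 0.032] turn/8 [0.025 0.035 0.056]
t 16.0 q [ 0.237 -0.249  1.711 -0.122  1.165  0.226] Fclamp [ -2.5  -19.79  18.88] open 0.15628126696905253 grip 28.836418390274048
```

Call:
{"api": "servo_tool", "payload": {
  "targets": [
    [[-0.1,0,-0.05],[0,0,0],1],
    [[0,0,0],[0,0,0],0.4],
    [[0,0,0],[0,0,0],0.4],
    [[-0.6,0,0],[0,0,0],0.4],
    [[-0.9,0,0],[0,0,0],0.4],
    [[-0.9,0,0],[0,0,0],0.4],
    [[-0.8,0,0],[0,0,0],0.4]
  ]
}}

```text
time: 16.7
ee_pos: [0.5338, 0.0038, 0.2654]
orientation: [0.182, 0.673, 0.693, 0.184]
contact_force: [0.4, 1.1, -0.4]
opening: 0.602
grip_force: 0.0
```

Call:
{"api": "servo_tool", "payload": {
  "targets": [
    [[0,0,0],[0,0,1],0.4],
    [[0,0,0.2],[0,0,1],0.4],
    [[0,0,0.3],[0,0,1],0.4],
    [[0,0,0.3],[0,0,1],0.4],
    [[0,0,0.3],[0,0,1],0.4],
    [[0,0,0.3],[0,0,1],0.4],
    [[0,0,0.2],[0,0,1],0.4],
    [[0,0,0],[0,0,0],0.4]
  ]
}}

```text
time: 17.5
ee_pos: [0.5656, 0.0059, 0.2083]
orientation: [0.073, 0.92, 0.296, 0.247]
contact_force: [-0.5, 0.3, -0.5]
opening: 0.594
grip_force: 0.0
```

Run:
```python
from h import *
to([-.0008,-.099,-.0125],np.radians(55.9)); st()
im,d,m=snap('wrist')
v,u=np.mgrid[:480,:640]; x=(u-m['cx'])/m['fx'];y=(v-m['cy'])/m['fy'];th=np.hypot(x,y)+1e-9
k=np.tan(np.minimum(th,1.5))/th; C=np.stack([x*k*d,y*k*d,d],-1)
Rm=cv2.Rodrigues(np.array(m['rvec'],float))[0]; q=w2c((C-np.array(m['tvec']).ravel())@Rm); col=im.max(2)
m=(d>0)&(col<60)&(abs(q[...,2]+.012)<.006)&(abs(q[...,1]+.1)<.04)&(abs(q[...,0])<.04)
print(cv2.minAreaRect((q[m][:,:2]*1000).astype(np.float32)),m.sum(),np.percentile(q[m][:,2],[10,50,90]))
```

```text
at [ -2.5 -99.1  30.7] shift now/.04 [0.04  0.023 1.08 ] in target axes [0.037 0.021 1.08 ] turn/8 [-0.011  0.021  0.03 ]
t 17.5 q [-0.079 -0.179  1.766  0.058  1.037  0.854] Fclamp [-0.66  0.29 -0.25] open 0.5939463963000791 grip 0.0
((0.08151435852050781, -98.5445785522461), (59.11397171020508, 16.8547420501709), 33.600257873535156) 3666 [-0.01371606 -0.01245567 -0.01151947]
```

Call:
{"api": "servo_tool", "payload": {
  "targets": [
    [[0.04,0.02,0.5],[0,0,0.04],0.4],
    [[0,0,0.4],[0,0,0],0.4],
    [[0,0,0.16],[0,0,0],0.5],
    [[0,0,0],[0,0,0],1],
    [[0,0,0],[0,0,0],1],
    [[0,0,0],[0,0,0],1]
  ],
  "newtons": 70
}}

```text
time: 18.15
ee_pos: [0.5882, 0.0071, 0.175]
orientation: [0.073, 0.92, 0.294, 0.248]
contact_force: [-6.2, 3.7, 0.3]
opening: 0.189
grip_force: 68.6
```

Run:
```python
from h import *
to([-.0008,-.099,-.0125],np.radians(55.9)); st()
```

```text
at [  0.4 -98.5  -9.4] shift now/.04 [-0.033 -0.006  0.076] in target axes [-0.033 -0.006  0.076] turn/8 [-0.006  0.003  0.006]
t 18.15 q [-0.073 -0.086  1.75   0.059  0.957  0.858] Fclamp [-5.11  3.88  3.34] open 0.18929184990815434 grip 68.63152742385864
```

Call:
{"api": "servo_tool", "payload": {
  "targets": [
    [[0,0,0.005],[0,0,0.93],1],
    [[0,0,0.005],[0,0,0.93],1],
    [[0,0,0.005],[0,0,0.93],1],
    [[0,0,0.005],[0,0,0.93],1],
    [[0,0,0.005],[0,0,0.93],1],
    [[0,0,0.005],[0,0,0.93],1],
    [[0,0,0.005],[0,0,0.93],1],
    [[0,0,0.005],[0,0,0.93],1],
    [[0,0,0.005],[0,0,0.93],1],
    [[0,0,0.005],[0,0,0.93],1],
    [[0,0,0.005],[0,0,0.93],1],
    [[0,0,0.005],[0,0,0.93],1]
  ]
}}

```text
time: 19.35
ee_pos: [0.5891, 0.0051, 0.1726]
orientation: [-0.121, 0.861, -0.439, 0.228]
contact_force: [-8.6, -6.1, 1.2]
opening: 0.187
grip_force: 69.2
```

Run:
```python
from h import *
to([-.0008,-.099,-.0125],np.radians(55.9)); st(); print(manip.state()['wrist_torque']@Rc)
```

```text
at [-1.000e-01 -1.004e+02 -1.200e+01] shift now/.04 [-0.04  -0.005  0.014] in target axes [ 0.005 -0.04   0.014] turn/8 [ 3.3000e-02  1.0000e-02 -1.1178e+01]
t 19.35 q [-0.074 -0.08   1.75   0.055  0.953  2.42 ] Fclamp [-6.98 -5.89  5.39] open 0.18672803487025438 grip 69.19737339019775
[-1.08051719  1.42061741  0.64668142]
```

Call:
{"api": "servo_tool", "payload": {
  "targets": [
    [[0,0,0],[0,0,0],0.4],
    [[0,0,0],[0,0,0],0.4],
    [[0,0,-0.3],[0,0,0],0.4],
    [[0,0,-0.4],[0,0,-0.5],0.4],
    [[0,0,-0.6],[0,0,-1],0.6],
    [[0,0,-0.6],[0,0,-1],1],
    [[0,0,-0.6],[0,0,-1],1],
    [[0,0,-0.6],[0,0,-1],1],
    [[0,0,-0.6],[0,0,-1],1],
    [[0,0,-0.4],[0,0,-1],1],
    [[0,0,0],[0,0,-1],1],
    [[0,0,0],[0,0,-1],1]
  ]
}}

```text
time: 20.55
ee_pos: [0.5077, 0.0048, 0.3167]
orientation: [0.028, 0.958, 0.122, 0.259]
contact_force: [-0.1, 0.3, -0.3]
opening: 0.001
grip_force: 0.0
```

Call:
{"api": "servo_tool", "payload": {
  "targets": [
    [[0,0,0],[0,0,-1],1],
    [[0,0,0],[0,0,-1],1],
    [[0,0,0],[0,0,-1],1],
    [[0,0,0],[0,0,-1],1],
    [[0,0,0],[0,0,-1],1],
    [[0,0,0],[0,0,-1],1],
    [[0,0,0],[0,0,-1],1],
    [[0,0,0],[0,0,-1],1],
    [[0,0,0],[0,0,-1],1],
    [[0,0,0],[0,0,-0.7],1],
    [[0,0,0],[0,0,0],1]
  ]
}}

```text
time: 21.65
ee_pos: [0.5078, 0.0048, 0.3156]
orientation: [0.183, 0.672, 0.694, 0.185]
contact_force: [-0.3, 0.3, 1.0]
opening: -0.004
grip_force: 0.0
```

Run:
```python
from h import *
to([0,.045,.150],0); st()
```

```text
at [  1.  -98.9 152.6] shift now/.04 [3.598 0.008 0.06 ] in target axes [ 3.597 -0.026  0.064] turn/8 [0.014 0.007 0.067]
t 21.65 q [-0.094 -0.392  1.725  0.06   1.286 -0.127] Fclamp [0.26 0.28 1.05] open -0.003660743844558396 grip 0.0
```

Call:
{"api": "servo_tool", "payload": {
  "targets": [
    [[0.9,0,0],[0,0,0],1],
    [[1,0,0],[0,0,0],1],
    [[1,0,0],[0,0,0],1],
    [[1,-0.02,0],[0,0,0],1],
    [[0,0,0.5],[0,0,0],1],
    [[-0.15,0,0.55],[0,0,0],1],
    [[-0.15,0,0.5],[0,0,0],1],
    [[-0.25,0,0],[0,0,0],1],
    [[-0.25,0,-0.05],[0,0,0],1],
    [[-0.25,0,-0.05],[0,0,0],1],
    [[-0.21,0,0],[0,0,0],1],
    [[-0.21,0,0.02],[0,0,0],1]
  ]
}}

```text
time: 22.85
ee_pos: [0.5341, 0.1015, 0.264]
orientation: [0.183, 0.673, 0.693, 0.185]
contact_force: [0.2, -0.4, 0.6]
opening: 0.001
grip_force: 0.3
```

Call:
{"api": "servo_tool", "payload": {
  "targets": [
    [[-0.105,0,0.02],[0,0,0],1],
    [[-0.105,0,0.025],[0,0,0],1]
  ]
}}

```text
time: 23.05
ee_pos: [0.5352, 0.0935, 0.2613]
orientation: [0.182, 0.673, 0.693, 0.184]
contact_force: [-0.4, 1.1, -0.1]
opening: -0.0
grip_force: 0.3
```

Run:
```python
from h import *
to([0,-.0105,.0906],0); st(); qe(6.2)
```

```text
at [ -0.6 -10.8  90.8] shift now/.04 [0.009 0.015 0.004] in target axes [0.009 0.015 0.004] turn/8 [0.005 0.008 0.05 ]
t 23.05 q [ 0.132 -0.27   1.738 -0.061  1.153  0.113] Fclamp [-0.39  1.13  0.11] open -4.491601000195292e-05 grip 0.3012277465313673
q 1.196 s 85.2 N 1.09
```

Call:
{"api": "servo_tool", "payload": {
  "targets": [
    [[-0.1,0,0.03],[0,0,0],1],
    [[-0.1,0,0.033],[0,0,0],1]
  ]
}}

```text
time: 23.25
ee_pos: [0.5367, 0.0858, 0.2587]
orientation: [0.182, 0.673, 0.693, 0.184]
contact_force: [-0.0, 0.1, 0.0]
opening: -0.0
grip_force: 0.3
```

```bash
python3 -c "
from h import *
qe(6.2)"
```

```text
q 1.1 s 84.8 N 0.1
```

Call:
{"api": "servo_tool", "payload": {
  "targets": [
    [[-0.098,0,0.043],[0,0,0],1],
    [[-0.098,0,0.043],[0,0,0],1]
  ]
}}

```text
time: 23.45
ee_pos: [0.5386, 0.078, 0.2558]
orientation: [0.182, 0.673, 0.693, 0.184]
contact_force: [-1.7, 1.5, 0.5]
opening: 0.001
grip_force: 0.9
```

```bash
python3 -c "
from h import *
qe(6.2)"
```

```text
q 1.0 s 84.7 N 1.96
```

Call:
{"api": "servo_tool", "payload": {
  "targets": [
    [[-0.094,0,0.051],[0,0,0],1],
    [[-0.094,0,0.051],[0,0,0],1]
  ]
}}

```text
time: 23.65
ee_pos: [0.5408, 0.0707, 0.2524]
orientation: [0.182, 0.673, 0.693, 0.184]
contact_force: [-2.7, 2.3, 2.3]
opening: -0.002
grip_force: 2.0
```

```bash
python3 -c "
from h import *
qe(6.2)"
```

```text
q 0.902 s 84.8 N 3.93
```

Call:
{"api": "servo_tool", "payload": {
  "targets": [
    [[-0.088,0,0.06],[0,0,0],1],
    [[-0.088,0,0.06],[0,0,0],1]
  ]
}}

```text
time: 23.85
ee_pos: [0.5434, 0.0637, 0.2484]
orientation: [0.182, 0.673, 0.693, 0.184]
contact_force: [-5.8, 2.2, 3.4]
opening: 0.002
grip_force: 3.2
```

```bash
python3 -c "
from h import *
qe(6.2);st()"
```

```text
q 0.803 s 85.0 N 5.73
t 23.85 q [ 0.058 -0.257  1.753 -0.02   1.123  0.032] Fclamp [-3.28  2.33  5.84] open 0.0019264096532637118 grip 3.154648254130734
```

At 0.9 rad the push is 3.9 N at 85 mm, about 2.8 N at the lever's end: the bite is where it should be (nut ≈ 4.1). Close fully.

Call:
{"api": "servo_tool", "payload": {
  "targets": [
    [[-0.083,0,0.07],[0,0,0],1],
    [[-0.083,0,0.07],[0,0,0],1],
    [[-0.075,0,0.076],[0,0,0],1],
    [[-0.075,0,0.076],[0,0,0],1],
    [[-0.065,0,0.084],[0,0,0],1],
    [[-0.065,0,0.084],[0,0,0],1]
  ]
}}

```text
time: 24.45
ee_pos: [0.553, 0.0457, 0.2328]
orientation: [0.182, 0.673, 0.693, 0.184]
contact_force: [-8.8, -0.1, 6.5]
opening: -0.004
grip_force: 4.2
```

```bash
python3 -c "
from h import *
qe(6.2);st()"
```

```text
q 0.504 s 85.4 N 8.86
t 24.45 q [ 0.015 -0.227  1.759  0.003  1.087 -0.016] Fclamp [-4.38  0.09 10.07] open -0.0035221655113461554 grip 4.1501191444695
```

Call:
{"api": "servo_tool", "payload": {
  "targets": [
    [[-0.058,0,0.091],[0,0,0],1],
    [[-0.058,0,0.091],[0,0,0],1],
    [[-0.048,0,0.095],[0,0,0],1],
    [[-0.048,0,0.095],[0,0,0],1],
    [[-0.039,0,0.1],[0,0,0],1],
    [[-0.039,0,0.1],[0,0,0],1],
    [[-0.029,0,0.103],[0,0,0],1],
    [[-0.029,0,0.103],[0,0,0],1]
  ]
}}

```text
time: 25.25
ee_pos: [0.5693, 0.0322, 0.2052]
orientation: [0.182, 0.673, 0.693, 0.184]
contact_force: [-0.8, -0.4, 0.9]
opening: 0.004
grip_force: 0.8
```

```bash
python3 -c "
from h import *
qe(6.2);st();to([0,-.074,.0178])"
```

```text
q 0.095 s 85.2 N 1.11
t 25.25 q [-0.017 -0.164  1.76   0.022  1.022 -0.053] Fclamp [-0.24 -0.36  1.15] open 0.004258064386168787 grip 0.8070750336628407
at [ -0.4 -72.9  25.8] shift now/.04 [-0.027  0.009  0.201] in target axes [-0.027  0.009  0.201] turn/8 [0.001 0.01  0.052]
```

Call:
{"api": "servo_tool", "payload": {
  "targets": [
    [[-0.018,0,0.106],[0,0,0],1],
    [[-0.018,0,0.106],[0,0,0],1],
    [[0,0,0.04],[0,0,0],1],
    [[0,0,0],[0,0,0],1]
  ]
}}

```text
time: 25.65
ee_pos: [0.5736, 0.0314, 0.1987]
orientation: [0.182, 0.673, 0.693, 0.184]
contact_force: [-23.8, -1.3, 16.9]
opening: 0.005
grip_force: 13.2
```

```bash
python3 -c "
from h import *
qe(6.2);st();to([0,-.074,.0178])"
```

```text
q 0.004 s 84.8 N 26.58
t 25.65 q [-0.019 -0.147  1.757  0.024  1.008 -0.057] Fclamp [-12.16  -0.78  26.58] open 0.004591414689598796 grip 13.215308503713459
at [  0.1 -73.8  18.1] shift now/.04 [-0.006 -0.004  0.008] in target axes [-0.006 -0.004  0.008] turn/8 [-0.004  0.006  0.056]
```

Shut stop reached (26 N, q≈0). Withdraw and check.

Call:
{"api": "servo_tool", "payload": {
  "targets": [
    [[0,0,-0.3],[0,0,0],1],
    [[0,0,-0.6],[0,0,0],1],
    [[0,0,-0.8],[0,0,0],1],
    [[0,0,-0.8],[0,0,0],1],
    [[0,0,-0.5],[0,0,0],1],
    [[0,0,0],[0,0,0],1]
  ]
}}

```text
time: 26.25
ee_pos: [0.5146, 0.0301, 0.3044]
orientation: [0.184, 0.672, 0.693, 0.186]
contact_force: [1.2, 0.1, 0.7]
opening: -0.0
grip_force: 0.0
```

Run:
```python
from h import *
st(); im,d,m=snap('side'); cv2.imwrite('pics/s4.png',cv2.resize(im[170:390,220:460],(720,600)))
q=w2c(pts(d,m)); k=(d>0)&(abs(q[...,0])<.006)&(q[...,2]>-.005)&(q[...,2]<.03)&(q[...,1]<-.03)&(q[...,1]>-.115)
l=q[k]; print(k.sum(),np.polyfit(l[:,1],l[:,2],1))
```

```text
t 26.25 q [-0.025 -0.372  1.734  0.025  1.25  -0.057] Fclamp [1.36 0.04 0.01] open -0.00016847176189814219 grip 0.0
213 [0.00474488 0.00321332]
```

View pics/s4.png

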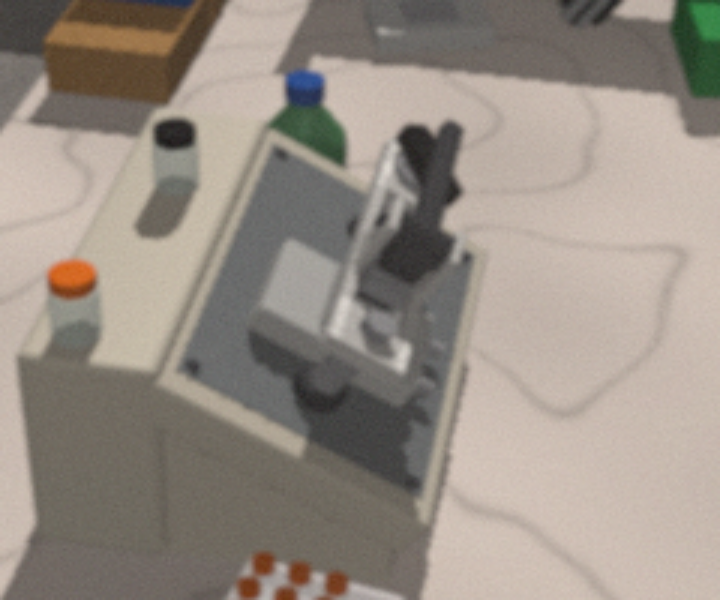

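The picture shows the lever flat (bar 440,170; fitted slope 0.005 rad, top 3.2 mm as expected after sinking), with vials, rack and bottle undisturbed and the robot clear.

```bash
python3 -c "
from station import manip
print(manip.sign_off())"
```

```text
the job is handed in; nothing more can be done
None
```

The job is handed in: the nut is tightened to about 4.1 rad, the lever begins to bite at about 0.9 rad (half-way) and is shut flat, and the vials, rack and bottle were not disturbed.

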